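# Fetch the turning pin from among the plaster models

## Robot

A 6-joint arm with a two-finger parallel gripper is mounted at the origin on the work surface. World frame = base frame: x ahead of the robot, y to its left, z up, the work surface at z = 0. Lengths are in mm, angles in rad, forces in N, time in s.
With the tool pointing down it reaches from about 275 to 850 mm from the base axis. Payload 5.2 kg.
Tool frame: the origin (TCP) lies midway between the tips of the shut fingers; the grasp point (between the pads) lies 19 mm behind it; z points along the fingers, y is the line along which they close (so a half turn about z gives the same grasp; the last joint's range is limited). The gripper opens to 85 mm and grips with 20 to 120 N. Pads are 22 mm wide; open, the fingers measure 114 mm over their backs; the gripper's body (76 mm by 85 mm) begins 54 mm behind the grasp point. The pads swing forward as they close: fully open they stand 13 mm farther back than shut.
Start: joints at [0.995, 0.259, 1.535, -0, 1.348, -0.203], TCP at [200.302, 512.234, 231.31] pointing down, gripper open.
Joint ranges: [-3.14, 3.14], [-0.91, 2.08], [0.19, 2.58], [-1.22, 4.36], [0.22, 2.71], [-3.12, 3.12]. Speed limits (rad/s): [2.57, 2.57, 3.14, 3.14, 3.14, 3.14].

## Interface

Orientations are given as [roll, pitch, yaw] about the fixed x, y, z axes, in that order (R = Rz(yaw) Ry(pitch) Rx(roll)).
In Python, from station import env, claw, solve_ik, cams gives the robot as it stands. Calls block until the motion is done:
- env.goto(position, orientation): joint-space move of the TCP to a pose.
- env.move_l(position, rotation=None, feed=150, f_stop=None): straight line of the TCP; rotation=None keeps the orientation; feed is the mean speed in mm/s. With f_stop (N) it stops when the force on the tool has changed by that much, and returns True; else False.
- env.movej(angles): joint-space move.
- claw.grip(opening): finger opening in mm; the grip force is fixed at half the most; returns when the fingers have stopped.
- env.dwell(seconds).
- solve_ik(position, orientation): joint angles nearest the present ones, or None.
- env.read_state(): the state.
- cams.read_camera(name): name is "scene" or "top" or "wrist"; returns a dict with "color" (480x640x3 uint8, red, green, blue), "range_z" (480x640 float32, mm along the optical axis (not along the pixel's ray), 0 where there is no reading), "fx", "fy", "cx", "cy" (pixels), "R" (3x3) and "t" (3): a world point X has camera coordinates R X + t. Camera axes: x right, y down, z forward; pixel columns grow to the right and rows downward; lengths in mm; the calibration is good to about 2 mm. A picture is of the moment at which its call begins.
A pose or a line that the arm cannot do raises env.IKError and nothing moves.
- env.finish_job(): hands the job in; it is judged then, once.
The state is a dict: "time": time; "q": joint angles; "qvel": joint speeds; "effort": joint torques, N m; "eef_pos": TCP position; "eef_rot": TCP orientation; "force": force on the tool from outside, world axes, zero at the start; "moment": the same for the moment, N m; "opening": finger opening in mm; "finger_force": force on a finger pad.
Only numpy, scipy, OpenCV 4.12 (cv2) and the standard library are available. Lean on these libraries where they do the work, as an engineer would, in place of code of your own. Each camera call takes 0.05 s, during which the arm holds its last target. There are 200 camera calls.

## Task

Three plaster models stand round the steel turning pin on the round bat: first move all three off onto the flat side board, standing upright, while the pin is left where it is. Then draw the pin straight up out of its bush and seat it in the hole of the wooden pin block, collar down on the block, and only after that stand every model back upright on the very spot of the bat where it stood at the start. Leave the casting ring and the jar alone.

Things in the scene. Friction and masses are not known exactly. Their poses are not given: they have to be found in the camera images.
- bat: Fixed round grey bat, 236 mm diameter, 10 mm thick. Origin: centre of its underside, on the bench, z up. In its middle a dark steel bush, 38 mm outer diameter, top 42 mm above the bench, bore 22 mm. Three flat brown round marks (70 mm, no height) lie 74 mm from the middle, at 0, 120, 240 degrees from own x; at the start one model stands on each (within 4 mm), which on which varies.
- side_board: Fixed flat brown wooden board, 200 (own x) by 220 (own y) by 12 mm thick: the side area. Origin: centre of its underside; its top is 12 mm above the bench. It lies left or right of the bat, the pin block on the other side.
- pin_block: Fixed dark wooden block, 90 x 90 x 50 mm high, with one round upright hole in the middle of its top, 36 mm diameter and 45 mm deep. Origin: centre of its underside; the top is 50 mm above the bench. It lies on the other side of the bat from the side board.
- pin: Loose upright steel turning pin, 0.3 kg. From below: shaft 20 mm diameter, 30 long; collar 46 diameter, 5 thick; grip 28 diameter, 36 long. Origin: centre of the shaft's lower end, z towards the grip. Starts with the shaft in the bat's bush (1 mm play), collar resting on it, origin 12 mm above the bench; it must rise 30 mm to be free. Seated in the block: origin 20 mm above the bench.
- round_model: Loose solid white plaster model: plain round cylinder, 60 mm diameter, 125 mm high, about 0.34 kg. Origin: centre of its underside, z up. Starts standing on the bat (underside 10 mm above the bench).
- square_model: Loose solid white plaster model: square prism, 50 x 50 mm, 120 mm high, about 0.32 kg. Origin: centre of its underside, z up, x and y square to its faces; any yaw. Starts standing on the bat.
- bottle_model: Loose solid white plaster model of a bottle: round body 60 mm diameter up to 70 mm, shoulder narrowing up to 88 mm, then a straight neck 34 mm diameter up to the top at 130 mm; about 0.28 kg. Origin: centre of its underside, z up. Starts standing on the bat.
- casting_ring: Bystander: loose white plaster ring, 96 mm outer diameter, 45 mm high, beyond the bat. Origin: centre of its underside.
- jar: Bystander: loose white jar with orange lid, 64 mm diameter, 85 mm high, beyond the bat. Origin: centre of its underside.
There are look-alikes about, which are no part of the job. Leave any purple, red or yellow look-alike of the pin_block alone.

How it is judged:
By the outcome, as a careful person would: the job done as asked, in the order asked, and still so for the second after the job is handed in, with the robot touching nothing.
It also fails if it takes over 144 s, if anything falls off the work surface, if the arm or the gripper's body presses on something with over 40 N, if the wrist force passes 120 N, or if a joint passes its speed limit or range.

## Working session

There is one attempt and no reset: what is moved stays moved. The work goes in short steps, each a Python script; the robot and the scene stay as the last script left them, time stands still between calls to the robot, and variables do not carry over. Pictures are saved under pics/ and viewed, at most 14 in all, crops included, and the job is handed in when it is done.

```bash
ls; mkdir -p pics; python3 - <<'E'
from station import env,claw,cams
import cv2,numpy as np,pickle
for n in("top","scene"):
    c=cams.read_camera(n); pickle.dump(c,open(f"{n}0.pkl","wb"))
    cv2.imwrite(f"pics/{n}0.png",c["color"][:,:,::-1]); print(n,c["fx"],c["cx"],c["cy"],np.round(c["R"],3).tolist(),c["t"])
print(env.read_state())
E
```

```text
pics
top 460.118255100789 322.833479059761 235.71423933316348 [[0.012, -1.0, 0.0], [-0.995, -0.012, -0.102], [0.102, 0.001, -0.995]] [-52.22984976 552.84741428 922.79062723]
scene 596.8868626246963 315.53140085469215 236.2881244661509 [[-0.668, 0.744, 0.015], [0.621, 0.569, -0.539], [-0.409, -0.351, -0.842]] [ 425.02214742 -277.57178307 1694.14406958]
{'time': 0.1, 'q': array([ 9.95195592e-01,  2.59301447e-01,  1.53594715e+00, -4.07581882e-05,
        1.34801681e+00, -2.02787861e-01]), 'qvel': array([-0.00149246, -0.00153149, -0.00318076,  0.0006536 ,  0.00041241,
       -0.00125881]), 'effort': array([ 3.88753586e-03, -4.46966243e+01, -2.91248488e+01,  4.54620158e-05,
        6.13109587e-03, -3.62580579e-06]), 'eef_pos': array([200.05507505, 511.82314782, 230.55160356]), 'eef_rot': array([-3.13994617e+00, -2.97972186e-04,  2.76878857e+00]), 'force': array([ 0.65406027, -0.30939212, -0.39174005]), 'moment': array([ 0.00576476, -0.02616614,  0.05676866]), 'finger_force': 0.0, 'opening': 85.36000022945649}
```

View pics/top0.png

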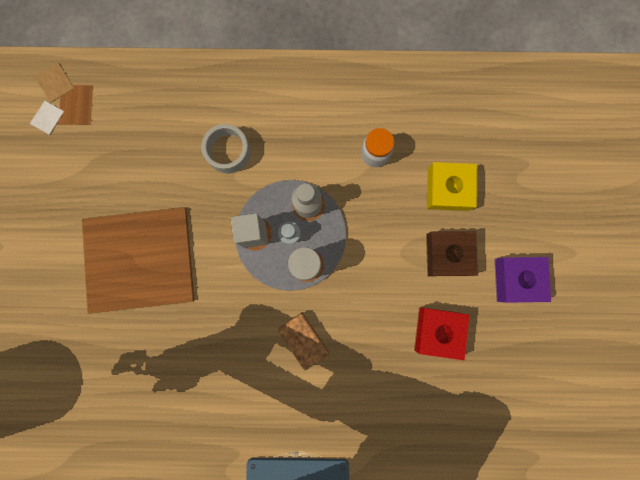

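View pics/scene0.png

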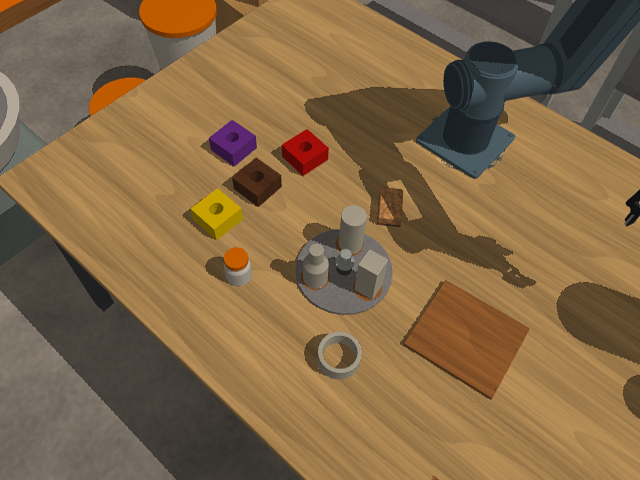

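The look-alikes for the pin block in the top view are yellow (454,186), purple (526,280), red (444,333) and dark brown (454,253). I choose the dark brown one. The square model is at (249,230), the bottle at (307,198), the round model at (305,264), the pin at (290,231) and the side board at (138,260).

```bash
cat > meas.py <<'E'
import numpy as np,cv2,pickle
def cloud(c):
    v,u=np.mgrid[:480,:640]; z=c["range_z"].astype(float)
    P=np.stack([(u-c["cx"])/c["fx"]*z,(v-c["cy"])/c["fy"]*z,z],-1)
    W=(P-np.array(c["t"]))@np.array(c["R"]); W[z<=0]=np.nan; return W
def top(W,xy,h,r,tol=6):
    """min-area rectangle and centroid of the flat top at height h near xy"""
    m=(abs(W[...,2]-h)<tol)&(np.hypot(W[...,0]-xy[0],W[...,1]-xy[1])<r)
    p=W[m]; (c,s,a)=cv2.minAreaRect(p[:,:2].astype(np.float32)); e,er=cv2.minEnclosingCircle(p[:,:2].astype(np.float32))
    return dict(n=len(p),cen=p[:,:2].mean(0).round(1),rect=np.round(c,1),size=np.round(s,1),ang=round(a,1),circ=np.round(e,1),rad=round(er,1),z=np.median(p[:,2]).round(1))
E
python3 - <<'E'
from meas import *
ct=pickle.load(open("top0.pkl","rb")); cs=pickle.load(open("scene0.pkl","rb"))
Wt,Ws=cloud(ct),cloud(cs)
def px(u,v):return Wt[v,u]
for n,(u,v),h,r in[("square",(247,228),130,45),("round",(305,262),135,45),("bottle",(306,191),140,25),("pin",(289,230),83,20),("block",(454,240),50,62),("board",(138,260),12,150)]:
    p=px(u,v); print(n,p.round(1))
    for W in(Wt,Ws):
        try: print("   ",top(W,p,h,r,5 if n!="board" else 4))
        except Exception as e: print("err",e)
for n,(u,v) in dict(bat=(262,260),bench=(200,350)).items(): print(n,px(u,v).round(1))
im=cv2.resize(ct["color"][170:300,220:490,::-1],None,fx=2.9,fy=2.9,interpolation=cv2.INTER_CUBIC); cv2.imwrite("pics/crop.png",im)
E
```

```text
square [555.3  94.3 132.7]
    {'n': 728, 'cen': array([556.3,  98.4]), 'rect': array([556.6,  98.8]), 'size': array([50. , 50.1]), 'ang': 8.9, 'circ': array([556.7,  98.4]), 'rad': 33.5, 'z': np.float64(129.4)}
    {'n': 444, 'cen': array([560.5,  99.6]), 'rect': array([560.2,  99.1]), 'size': array([51.9, 49.9]), 'ang': 10.1, 'circ': array([559.5,  98.9]), 'rad': 33.7, 'z': np.float64(129.3)}
round [493.8 -13.7 136.3]
    {'n': 831, 'cen': array([492.3, -11. ]), 'rect': array([492.3, -10.9]), 'size': array([58.5, 56.7]), 'ang': 1.2, 'circ': array([492.5, -10.9]), 'rad': 29.8, 'z': np.float64(134.4)}
    {'n': 428, 'cen': array([496.2, -10. ]), 'rect': array([494.2, -10.8]), 'size': array([59.5, 59. ]), 'ang': 5.6, 'circ': array([494.6, -10.6]), 'rad': 31.4, 'z': np.float64(134.3)}
bottle [624.7 -13.5 138.1]
    {'n': 266, 'cen': array([622.5, -11.2]), 'rect': array([622.8, -11. ]), 'size': array([33.2, 32.8]), 'ang': 49.2, 'circ': array([623.1, -10.9]), 'rad': 17.3, 'z': np.float64(139.6)}
    {'n': 163, 'cen': array([626.9, -10.6]), 'rect': array([626.2, -10.3]), 'size': array([35
[... 658 characters left out ...]
 -309.3]), 'rad': 54.2, 'z': np.float64(49.4)}
    {'n': 719, 'cen': array([ 530.2, -308.8]), 'rect': array([ 526.9, -309.9]), 'size': array([86. , 94.3]), 'ang': 1.2, 'circ': array([ 535.6, -309.5]), 'rad': 55.2, 'z': np.float64(49.5)}
board [499.4 341.1  10.5]
    {'n': 9755, 'cen': array([499.9, 343.8]), 'rect': array([501.2, 344.7]), 'size': array([200.2, 221.5]), 'ang': 7.2, 'circ': array([500.6, 344.2]), 'rad': 146.9, 'z': np.float64(11.6)}
    {'n': 6770, 'cen': array([508.8, 348.5]), 'rect': array([514.8, 345.9]), 'size': array([223.3, 219.9]), 'ang': 7.3, 'circ': array([503.6, 343.1]), 'rad': 146.1, 'z': np.float64(11.4)}
bat [502.5  81.2  11.8]
bench [3.148e+02 2.066e+02 2.000e-01]
```

View pics/crop.png

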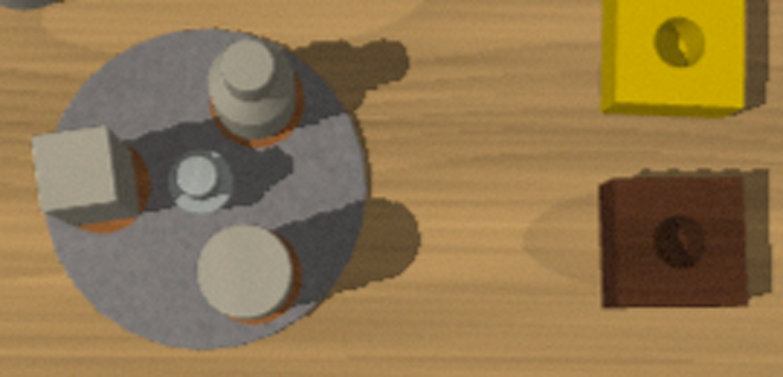

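The crop confirms the layout: round model at (245,270), square at (78,172), bottle at (248,68), pin at (197,177), and dark brown block with its hole at (679,242), apart from the yellow one above it. The measured spots lie 73–75 mm from the pin, against 74 mm given.

```bash
cat > h.py <<'E'
import numpy as np
from station import env,claw,solve_ik,cams
PI=np.pi; UP=255
S=dict(square=(558.3,98.8),round=(493.5,-10.8),bottle=(624.3,-10.8))   # start spots
YAW=dict(square=PI+np.radians(9.5)-2*PI,round=PI,bottle=PI)
TZ=dict(square=88,round=88,bottle=102)       # TCP height for the grasp, model on bat
W=dict(square=50,round=60,bottle=34)
a=np.radians(7.2)
bd=lambda x,y:(502+x*np.cos(a)-y*np.sin(a),344.5+x*np.sin(a)+y*np.cos(a))
B=dict(square=bd(-45,55),round=bd(-45,-55),bottle=bd(50,0))
def st(msg):
    s=env.read_state(); print(msg,"t=%.1f"%s["time"],"op=%.1f"%s["opening"],"ff=%.0f"%s["finger_force"],s["eef_pos"].round(1),s["force"].round(1))
def pick(xy,yaw,z,w,up=UP):
    o=[PI,0,yaw]
    env.goto([*xy,up],o); env.move_l([*xy,z],feed=200)
    claw.grip(w-15); st("grip"); env.move_l([*xy,up],feed=200); st("lifted")
def place(xy,yaw,z,up=UP):
    """lower until contact, expected at TCP height z"""
    env.goto([*xy,up],[PI,0,yaw]); env.move_l([*xy,z+6],feed=200); env.dwell(.15)
    print("contact",env.move_l([*xy,z-4],feed=25,f_stop=5)); st("down")
    claw.grip(85); env.move_l([*xy,up],feed=200); st("free")
E
python3 - <<'E'
from meas import *
from h import *
for n in("top","scene"):
    print(n,top(cloud(pickle.load(open(n+"0.pkl","rb"))),(525,-310),50,66,5))
    c=pickle.load(open(n+"0.pkl","rb"));R,t=np.array(c["R"]),np.array(c["t"])
    for u,v in {"top":[(454.1,253.4)],"scene":[(257,177)]}[n]:
        d=R.T@np.array([(u-c["cx"])/c["fx"],(v-c["cy"])/c["fy"],1]);o=-R.T@t;print("hole",(o+d*(50-o[2])/d[2]).round(1))
    W_=cloud(c);m=(np.hypot(W_[...,0]-680,W_[...,1]+130)<90)&(W_[...,2]>30);print("jar",np.nanmean(W_[m],0).round(1))
print(B)
for k in S: print(k,solve_ik([*S[k],TZ[k]],[PI,0,YAW[k]]),solve_ik([*B[k],TZ[k]],[PI,0,YAW[k]]))
k="square"; pick(S[k],YAW[k],TZ[k],W[k])
c=cams.read_camera("scene"); cv2.imwrite("pics/s1.png",c["color"][:,:,::-1])
E
```

```text
top {'n': 1793, 'cen': array([ 519.6, -309.5]), 'rect': array([ 519.9, -310.1]), 'size': array([89.1, 91.6]), 'ang': 0.8, 'circ': array([ 520.9, -310.3]), 'rad': 62.6, 'z': np.float64(49.4)}
hole [ 518.7 -310.    50. ]
jar [ 731.4 -152.9   75.1]
scene {'n': 842, 'cen': array([ 523.6, -308.6]), 'rect': array([ 522.5, -310.4]), 'size': array([94.8, 95.3]), 'ang': 1.0, 'circ': array([ 523.4, -309.6]), 'rad': 62.8, 'z': np.float64(49.5)}
hole [ 523.3 -306.1   50. ]
jar [ 743.9 -145.6   72.9]
{'square': (np.float64(450.4615105948117), np.float64(393.4263130619026)), 'round': (np.float64(464.24816628688524), np.float64(284.29369591731)), 'bottle': (np.float64(551.6057350657239), np.float64(350.7666616782152))}
square [-0.02153652  0.42191192  1.67826024  0.          1.04142049 -1.75813913] [ 0.53157868  0.47002073  1.5976805   0.          1.07389142 -1.20502393]
round [-0.248275    0.30832198  1.85786531  0.          0.97540537 -1.81907132] [ 0.34450213  0.38705847  1.73504255  0.          1.01949164 -1.22629419]
bottle [-0.19569463  0.49634684  1.51316915  0.          1.13207666 -1.76649096] [ 0.39607739  0.54349222  1.43163708  0.          1.16646335 -1.17471894]
grip t=3.5 op=49.6 ff=63 [559.2  98.7  89.3] [-0.2 -0.3  5.9]
lifted t=4.5 op=49.0 ff=62 [557.3  98.8 253.3] [-0.2 -0.5 -3. ]
```

View pics/s1.png

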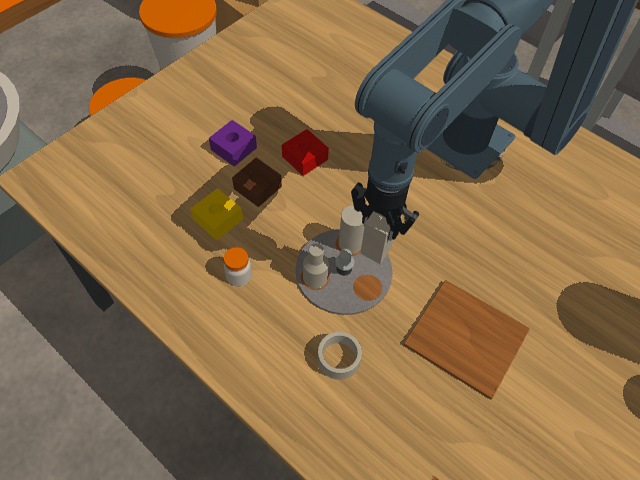

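The square model hangs upright in the gripper at about (377,238), and its mark is exposed at (367,287). The measured weight matches, so I carry on with all three.

```bash
python3 - <<'E'
from meas import *
from h import *
k="square"; place(B[k],YAW[k],TZ[k]+3)
for k in("bottle","round"):
    pick(S[k],YAW[k],TZ[k],W[k]); place(B[k],YAW[k],TZ[k]+3)
for n in("top","scene"):
    c=cams.read_camera(n); pickle.dump(c,open(f"{n}1.pkl","wb")); cv2.imwrite(f"pics/{n}2.png",c["color"][:,:,::-1])
E
```

```text
contact True
down t=7.1 op=49.1 ff=63 [451.1 393.5  91.1] [-0.9 -0.9  4.3]
free t=8.6 op=85.3 ff=0 [449.9 393.1 253.7] [ 0.  -0.2  0.3]
grip t=11.6 op=33.0 ff=60 [624.8 -11.2 102.9] [-0.7 -2.1  5.6]
lifted t=12.6 op=32.9 ff=60 [623.4 -10.6 253.1] [-0.  -0.7 -2.8]
contact True
down t=15.3 op=32.7 ff=60 [552.2 350.9 104.9] [-0.8 -0.3  5.2]
free t=16.8 op=85.0 ff=0 [551.  350.5 253.6] [ 0.  -0.4 -0.1]
grip t=19.5 op=59.1 ff=64 [494.5 -11.1  89.4] [-1.8  0.6  4.3]
lifted t=20.5 op=58.8 ff=65 [492.5 -10.6 253.5] [-1.   0.1 -5.3]
contact True
down t=23.0 op=59.0 ff=66 [464.9 284.6  91.5] [-1.   0.2  4.6]
free t=24.4 op=84.9 ff=0 [463.6 284.  253.8] [-0.1 -0.3 -1.1]
```

View pics/top2.png

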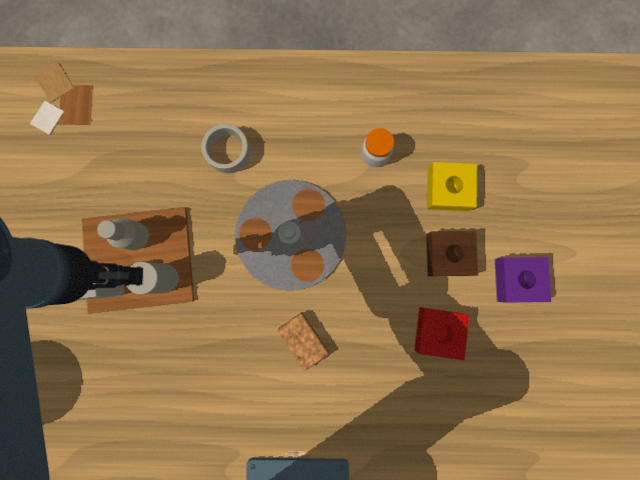

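The bottle (120,230) and the round model (145,278) stand upright on the board; the arm hides the square. The pin is still at (290,232) with all three marks bare. Next is the pin.

```bash
python3 - <<'E'
from meas import *
from h import *
P=(560,24.4); o=[PI,0,PI]
env.goto([*P,200],o)
for n in("top","scene"):
    c=cams.read_camera(n); pickle.dump(c,open(f"{n}2.pkl","wb")); cv2.imwrite(f"pics/{n}3.png",c["color"][:,:,::-1])
W_=cloud(pickle.load(open("top2.pkl","rb")))
for k,h in(("square",132),("round",137),("bottle",142)): print(k,B[k],top(W_,B[k],h,40,5))
env.move_l([*P,50],feed=150); claw.grip(10); st("grip")
env.move_l([*P,90],feed=60); st("drawn"); env.move_l([*P,170],feed=200)
H=(521,-310)
env.goto([*H,170],o); env.move_l([*H,66],feed=120); env.dwell(.2)
print(env.move_l([*H,54],feed=20,f_stop=5)); st("seated?")
E
```

```text
square (np.float64(450.4615105948117), np.float64(393.4263130619026)) {'n': 773, 'cen': array([448.5, 392.6]), 'rect': array([448.4, 393.5]), 'size': array([50., 52.]), 'ang': 9.7, 'circ': array([449.2, 393.7]), 'rad': 34.2, 'z': np.float64(131.3)}
round (np.float64(464.24816628688524), np.float64(284.29369591731)) {'n': 3, 'cen': array([470.5, 311.8]), 'rect': array([470.9, 311.8]), 'size': array([0.4, 5.7]), 'ang': 73.6, 'circ': array([470.8, 311.6]), 'rad': 2.8, 'z': np.float64(137.2)}
bottle (np.float64(551.6057350657239), np.float64(350.7666616782152)) {'n': 280, 'cen': array([550. , 349.4]), 'rect': array([550.4, 349.6]), 'size': array([31.8, 33.4]), 'ang': 0.5, 'circ': array([550.4, 350.4]), 'rad': 17.5, 'z': np.float64(141.4)}
grip t=27.4 op=26.5 ff=59 [560.3  24.1  50.6] [-2.  -1.8  5.7]
drawn t=28.2 op=26.7 ff=59 [559.6  24.7  89.9] [ 0.2 -0.8 -1.9]
True
seated? t=31.7 op=26.8 ff=60 [ 521.1 -310.1   58.7] [-1.1  0.2  4.2]
```

```bash
python3 - <<'E'
from meas import *
from h import *
claw.grip(85); env.move_l([521,-310,255],feed=200); st("free")
env.goto([380,-200,300],[PI,0,PI])
for n in("top","scene"):
    c=cams.read_camera(n); pickle.dump(c,open(f"{n}3.pkl","wb")); cv2.imwrite(f"pics/{n}4.png",c["color"][:,:,::-1])
    W_=cloud(c)
    for k,xy,h,r in(("square",B["square"],132,40),("round",B["round"],137,40),("bottle",B["bottle"],142,40),("pin",(521,-310),91,25)):
        try: print(n,k,np.round(xy,1),top(W_,xy,h,r,5))
        except Exception as e: print(n,k,"none")
E
```

```text
free t=33.4 op=85.2 ff=0 [ 520.5 -309.5  253.7] [ 0.6  0.1 -0.4]
top square [450.5 393.4] {'n': 772, 'cen': array([448.5, 392.7]), 'rect': array([448.5, 393.5]), 'size': array([50.1, 51.7]), 'ang': 9.3, 'circ': array([448.2, 394.1]), 'rad': 34.7, 'z': np.float64(131.4)}
top round [464.2 284.3] {'n': 856, 'cen': array([462.4, 283.6]), 'rect': array([463.1, 284.1]), 'size': array([58. , 58.4]), 'ang': 0.1, 'circ': array([462.7, 284.2]), 'rad': 29.9, 'z': np.float64(136.5)}
top bottle [551.6 350.8] {'n': 277, 'cen': array([549.9, 349.5]), 'rect': array([550.4, 349.9]), 'size': array([33.2, 31.6]), 'ang': 89.7, 'circ': array([549.9, 350.4]), 'rad': 17.2, 'z': np.float64(141.1)}
top pin [ 521 -310] {'n': 163, 'cen': array([ 519.6, -307.8]), 'rect': array([ 519.8, -308.6]), 'size': array([26.4, 25.3]), 'ang': 89.9, 'circ': array([ 519.7, -308.4]), 'rad': 13.8, 'z': np.float64(90.5)}
scene square [450.5 393.4] {'n': 499, 'cen': array([452.5, 393.8]), 'rect': array([451.7, 393.6]), 'size': array([54.2, 49.9]), 'ang': 8.9, 'circ': array([452.6, 394.7]), 'rad': 34.1, 'z': np.float64(131.0)}
scene round [464.2 284.3] {'n': 515, 'cen': array([466.7, 285.3]), 'rect': array([465.9, 284.7]), 'size': array([59.9, 59.6]), 'ang': 51.8, 'circ': array([466.4, 284.3]), 'rad': 31.5, 'z': np.float64(135.9)}
scene bottle [551.6 350.8] {'n': 191, 'cen': array([554. , 350.7]), 'rect': array([553. , 349.7]), 'size': array([33.8, 33.1]), 'ang': 49.2, 'circ': array([553.6, 350.3]), 'rad': 18.0, 'z': np.float64(141.2)}
scene pin [ 521 -310] {'n': 74, 'cen': array([ 522.9, -307.1]), 'rect': array([ 523. , -307.2]), 'size': array([26.6, 25.6]), 'ang': 67.1, 'circ': array([ 522.2, -306.9]), 'rad': 14.6, 'z': np.float64(89.7)}
```

View pics/scene4.png

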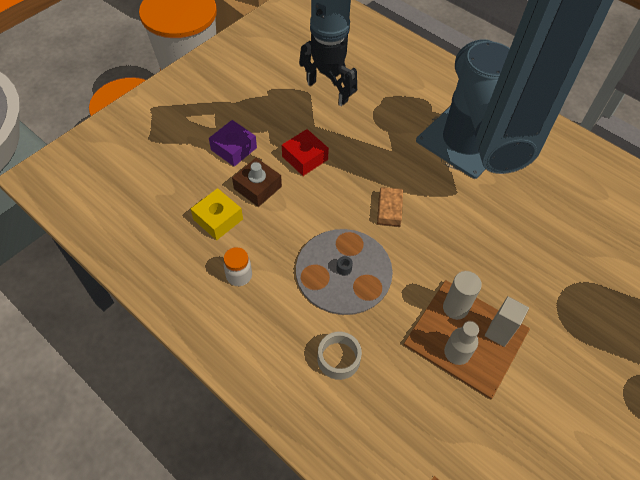

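The pin is seated in the dark brown block at (257,175), with its top at about 90–91 mm as expected. All three models stand on the board, and the bush (345,265) is empty. Now I put the models back.

```bash
python3 - <<'E'
from meas import *
from h import *
for k in("round","square","bottle"):
    pick(B[k],YAW[k],TZ[k]+2,W[k]); place(S[k],YAW[k],TZ[k]+1)
env.goto([300,330,300],[PI,0,PI])
for n in("top","scene"):
    c=cams.read_camera(n); pickle.dump(c,open(f"{n}4.pkl","wb")); cv2.imwrite(f"pics/{n}5.png",c["color"][:,:,::-1])
    W0=cloud(pickle.load(open(n+"0.pkl","rb"))); W_=cloud(c)
    for k,h,r in(("square",130,45),("round",135,45),("bottle",140,25)):
        A,Bb=top(W0,S[k],h,r,5),top(W_,S[k],h,r,5)
        print(n,k,"d",{q:np.round(Bb[q]-A[q],1) for q in("cen","rect","circ","z")},A["ang"],Bb["ang"])
    print("pin",top(W_,(521,-310),91,25))
E
```

```text
grip t=37.4 op=58.9 ff=64 [465.2 284.5  91.6] [-1.1 -1.3  5.6]
lifted t=38.4 op=58.8 ff=65 [463.3 284.  253.4] [ 0.7 -0.2 -3.7]
contact True
down t=41.0 op=58.9 ff=66 [494.2 -11.   89.6] [-0.1 -0.6  5. ]
free t=42.3 op=84.8 ff=0 [492.8 -10.6 253.8] [-0.4  0.3 -1.2]
grip t=45.2 op=49.4 ff=63 [451.2 393.8  91.3] [-0.1 -0.4  6.2]
lifted t=46.2 op=49.3 ff=62 [449.6 393.  253.2] [-0.2 -0.7 -2.9]
contact True
down t=48.8 op=49.6 ff=63 [559.   98.5  89.2] [0.3 0.4 3.9]
free t=50.3 op=85.0 ff=0 [557.6  98.8 253.8] [-0.6 -0.8 -0.2]
grip t=52.7 op=32.7 ff=60 [552.  350.8 104.9] [-0.9 -1.4  6.4]
lifted t=53.6 op=32.8 ff=60 [550.8 350.5 253.1] [ 0.1 -0.7 -2.8]
contact True
down t=56.4 op=32.9 ff=60 [624.9 -11.  102.9] [-0.2  0.3  3.3]
free t=57.9 op=85.1 ff=0 [623.6 -10.7 253.7] [-0.2  0.5  0.1]
top square d {'cen': array([0.2, 0.3]), 'rect': array([0.3, 0.3]), 'circ': array([0.1, 0.5]), 'z': np.float64(0.1)} 8.9 8.9
top round d {'cen': array([-0.5,  0.2]), 'rect': array([0. , 0.1]), 'circ': array([-0.5,  0.2]), 'z': np.float64(0.1)} 1.2 0.8
top bottle d {'cen': array([0.7, 0.2]), 'rect': array([ 0.6, -0.2]), 'circ': array([0.2, 0. ]), 'z': np.float64(-0.4)} 49.2 44.9
pin {'n': 164, 'cen': array([ 519.7, -308. ]), 'rect': array([ 519.6, -308. ]), 'size': array([25.8, 27.2]), 'ang': 45.1, 'circ': array([ 519.3, -308.8]), 'rad': 14.2, 'z': np.float64(90.4)}
scene square d {'cen': array([0.2, 0.1]), 'rect': array([-0.5,  0. ]), 'circ': array([ 0.6, -0.2]), 'z': np.float64(0.1)} 10.1 9.5
scene round d {'cen': array([-0.5,  0.2]), 'rect': array([1.5, 0.8]), 'circ': array([-0.5,  1.4]), 'z': np.float64(-0.1)} 5.6 31.4
scene bottle d {'cen': array([0.5, 0.9]), 'rect': array([0.2, 0.2]), 'circ': array([0.9, 0.4]), 'z': np.float64(0.2)} 42.0 42.1
pin {'n': 83, 'cen': array([ 523.3, -306.8]), 'rect': array([ 522.1, -307.2]), 'size': array([29.9, 24.9]), 'ang': 43.8, 'circ': array([ 523.2, -308. ]), 'rad': 15.3, 'z': np.float64(89.7)}
```

View pics/scene5.png

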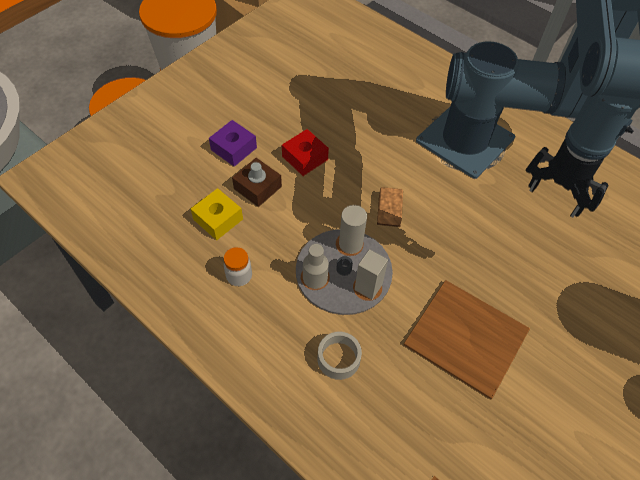

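The models are back upright at (352,230), (371,275) and (315,265), within about 1 mm of where they started. The pin is seated at (257,175), and the ring and jar look untouched.

```bash
python3 -c "
from station import env
print(env.finish_job())"
```

```text
the job is handed in; nothing more can be done
None
```

The job is handed in: the pin is seated in the dark brown block, all three models stand upright within about 1 mm of their starting spots by the camera images, and it took about 60 s of the 144 s allowed.

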